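Hand a circuit board over from one pair of locking forceps to the other

ROBOT

A 7-joint arm with a two-finger parallel gripper is mounted at the origin on the work surface. World frame = base frame: x ahead of the robot, y to its left, z up, the work surface at z = 0. Lengths are in m, angles in rad, forces in N, time in s.
With the tool pointing down it reaches from about 0.4 to 0.85 m from the base axis. Payload 10.4 kg.
Tool frame: the origin (TCP) lies midway between the tips of the shut fingers; the grasp point (between the pads) lies 19 mm behind it (ctrl.pinch_z is the distance from the TCP to the grasp point, in m); z points along the fingers, y is the line along which they close (so a half turn about z gives the same grasp; the last joint's range is limited). The gripper opens to 85 mm and grips with 20 to 120 N. Pads are 22 mm wide; open, the fingers measure 114 mm over their backs; the gripper's body (76 mm by 85 mm) begins 54 mm behind the grasp point. The pads swing forward as they close: fully open they stand 13 mm farther back than shut.
Start: joints at [1.096, 0.332, -0.065, 1.46, 0.022, 1.35, -0.088], TCP at [0.273, -0.562, 0.231] pointing down, gripper open.
Joint ranges: [-2.6, 2.6], [-0.5, 2.12], [-1.47, 1.34], [0.16, 2.42], [-1.27, 4.41], [0.06, 2.06], [-2.6, 2.6]. Speed limits (rad/s): [2.22, 2.22, 2.79, 2.79, 3.14, 3.14, 3.14].

INTERFACE

Orientations are given as a unit quaternion [w, x, y, z].
In Python, from workcell import ctrl gives the robot as it stands.
- The arm moves only by the shell command python3 -m inch 'ROWS'. ROWS is JSON, a list that holds one entry, the list of rows, each a list of 7 numbers: the turn, a rotation vector about the tool's x, y, z in rad, then the shift along the tool's x, y, z in cm, then the opening, from 0 (shut) to 1 (fully open). A call has exactly 8 rows; each row shifts and turns the commanded pose from where the row before left it, along the tool's axes as they then stand; what a row does not reach is not made up. A row lasts 1/12 s, in which the tool goes at most 41.7 mm and 7.16 degrees, less where a joint would pass 70% of its speed; a pose out of reach is approached as far as the arm can. A call with a gripper value outside its range is refused whole. The fingers move at their own pace and stop on an object; the grip force is fixed at half the most. Time passes only in rows, so rows that do not move let the fingers close, or fill a call up. It gives the time, the measured TCP pose, the force, the opening and the grip force at its end, in the units of the state.
- ctrl.get_obs(): the state, without advancing time (a new reading comes with each control period).
- ctrl.get_image(name): name is "scene" or "top"; returns a dict with "pixels" (384x512x3 uint8, blue, green, red), "range_z" (384x512 float32, m along the optical axis (not along the pixel's ray), 0 where there is no reading), "fov_y" (degrees; the focal length in pixels is half the picture's height over the tangent of half this angle, whatever the lens; pixels are square), "cx", "cy" (the principal point, pixels), "pose" (4x4, takes a point from camera to world coordinates). Camera axes: x right, y down, z forward; pixel columns grow to the right and rows downward; lengths in m; the calibration is good to about 2 mm. A picture is of the moment at which its call begins.
- ctrl.hand_in(): hands the job in; it is judged then, once.
The state is a dict: "time": time; "joint_pos": joint angles; "qd": joint speeds; "joint_efforts": joint torques, N m; "eef_pos": TCP position; "tool_rot": TCP orientation; "ft_force": force on the tool from outside, world axes, zero at the start; "torque": the same for the moment, N m; "opening": opening from 0.0 (shut) to 1.0 (fully open); "grasp_force": force on a finger pad.
Only numpy, scipy, OpenCV 4.12 (cv2) and the standard library are available. Lean on these libraries where they do the work, as an engineer would, in place of code of your own. Each camera call takes 0.05 s, during which the arm holds its last target. There are 200 camera calls.

TASK

The circuit board in the third-hand stand is held by the locked forceps on the right, and that end of it now has to come free for soldering. Close the open forceps on the left onto the board until their ratchet clicks and stays locked by itself, on the first tooth and no tighter (a second click would crush the board); only then press the free finger ring of the right-hand forceps down, sideways off its ratchet, so that they spring wide open. The board must stay in its place throughout: do not touch it, do not strain the handles, and leave the reel, bottle and cutters alone.

Things in the scene. Friction and masses are not known exactly. Their poses are not given: they have to be found in the camera images.
- stand: Third-hand stand screwed to the bench: dark base plate 100 x 210 x 8 mm, two 10 mm posts at y = -82 and +82 mm, each carrying the fixed half of a flat-lying pair of steel locking forceps (136 mm long, alike), jaws inward, the board between. Origin: centre of the plate's underside; x away from the robot, y to the left at yaw 0. Nothing lies below or above the finger rings, at y = -142 and +142.
- left_fixed_ring (a point): Centre of the left forceps' fixed finger ring, 110 mm above the bench, at stand x = +16 mm (far side); it does not move. All four rings lie flat: outer diameter 23 mm, steel wire 4.6 mm thick, so the top is 2.3 mm above the centre.
- left_free_ring (a point): Centre of the left forceps' moving ring, on the robot's side of the fixed one, same height. Centre to centre: 44 mm open (as at the start), 27 to 32 locked on the first tooth (old, sprung handles differ), 3.3 less per further tooth. Pushed towards the fixed ring it swings in with 1 to 2 N; after about 9 mm the jaws meet the board and the push rises by 1 to 1.5 N per mm, to the first tooth.
- left_half: Moving half of the left forceps. Origin at the pivot, x to the jaw tips (43 mm), opens positively about z. Pushed at its slippery ring it clicks over the first tooth (left_bar_c0) at 6 to 11 N, differing from start to start, over the second 3 to 4 N later; the push drops by 2 to 4 N at a click. A caught tooth holds when the push is taken away; else a light spring opens it again. left_bar_c2: third tooth.
- right_fixed_ring (a point): Centre of the right forceps' fixed finger ring, 110 mm above the bench, at stand x = -16 mm (robot's side); it does not move.
- right_free_ring (a point): Centre of the right forceps' moving ring, beyond the fixed one on the far side, 32 mm from it while locked on the first tooth, 44 mm when open. Pressed straight down, its handle bends off the ratchet: it lets go at about 3 to 5 N, 2 to 4 mm down; a hard stop comes 6 mm down, at 9 N.
- right_half: Moving half of the right forceps, likewise: origin at the pivot, x to the jaw tips, positive about z opens. Its ratchet bar lies under the fixed half's, teeth up. Once off the teeth, its spring swings the ring away from the fixed ring; a finger rubbing on the ring can hold it back, and easing the finger outward, still pressing, helps it off.
- board: Green circuit board with black chips and a pin header, 60 x 40 mm, 2.4 mm thick, 25 g, standing upright with 12 mm of each end between the jaws of a pair; the right pair holds it now, the left jaws stand open around its other end. Origin: middle of its lower edge; y along its length, z up.
- board_center (a point): Centre of the circuit board, half-way up.
- reel_center (a point): Centre of a reel of solder, 48 mm across and 30 mm high, standing flat on the bench; bystander.
- bottle_center (a point): Centre of a small amber flux bottle with black cap, 26 mm across and 62 mm high, upright; bystander.
- cutters_center (a point): Side cutters with dark green handles, about 115 mm long, 12 mm high, lying on the bench; the point lies near the middle of their length; bystander.
There are look-alikes about, which are no part of the job. Of the things like the board, leave any that is blue or orange; of the rest the larger one is meant.

How it is judged:
By the outcome, as a careful person would: the job done as asked, in the order asked, and still so for the second after the job is handed in, with the robot touching nothing.
It also fails if it takes over 51 s, if anything falls off the work surface, if the arm or the gripper's body presses on something with over 40 N, if the wrist force passes 120 N, or if a joint passes its speed limit or range.

## Working session

There is one attempt and no reset: what is moved stays moved. The work goes in short steps, Python scripts to look and compute and a shell command to move; the robot and the scene stay as the last step left them, time stands still between calls to the robot, and variables do not carry over. Pictures are saved under pics/ and viewed, at most 10 in all, crops included, and the job is handed in when it is done.

```bash
mkdir -p pics; ls; cat > h.py <<'E'
import numpy as np, cv2
from workcell import ctrl
def cap(n):
    d=ctrl.get_image(n); p=d["pixels"]; h=p.shape[0]
    d["f"]=h/2/np.tan(np.radians(d["fov_y"])/2); d["pose"]=np.array(d["pose"]); return d
def pts(d):
    z=d["range_z"]; v,u=np.mgrid[:z.shape[0],:z.shape[1]]
    P=np.stack([(u-d["cx"])/d["f"]*z,(v-d["cy"])/d["f"]*z,z],-1)
    return P@d["pose"][:3,:3].T+d["pose"][:3,3]
def onplane(d,u,v,h):
    r=d["pose"][:3,:3]@np.array([(u-d["cx"])/d["f"],(v-d["cy"])/d["f"],1]); o=d["pose"][:3,3]
    return o+r*(h-o[2])/r[2]
def proj(d,P):
    q=d["pose"][:3,:3].T@(np.array(P)-d["pose"][:3,3]); return q[0]/q[2]*d["f"]+d["cx"],q[1]/q[2]*d["f"]+d["cy"]
E
python3 - <<'E'
from h import *
import pickle
for n in("scene","top"):
    d=cap(n); pickle.dump(d,open(n+".pkl","wb")); cv2.imwrite(f"pics/{n}0.png",d["pixels"]); print(n,d["fov_y"],d["cx"],d["cy"],d["pose"].round(3).tolist())
o=ctrl.get_obs();print(o["time"],o["eef_pos"],o["tool_rot"],o["ft_force"],o["opening"])
E
```

```text
pics
scene 47.392525888141265 255.47805512973093 188.66732809392423 [[-0.346, 0.629, -0.696, 1.029], [0.938, 0.246, -0.243, 0.192], [0.018, -0.737, -0.675, 0.525], [0.0, 0.0, 0.0, 1.0]]
top 46.19876278341794 258.5841331597999 188.14867373733034 [[-0.024, -0.985, 0.172, 0.441], [-0.999, 0.017, -0.039, 0.043], [0.036, -0.173, -0.984, 0.755], [0.0, 0.0, 0.0, 1.0]]
0.1 [ 0.27270898 -0.56198261  0.23059204] [-6.29801656e-04  9.74594093e-01  2.23977514e-01 -1.72869352e-04] [-0.12179046  0.40036697 -0.29602303] 1.0009060543351436
```

View pics/scene0.png

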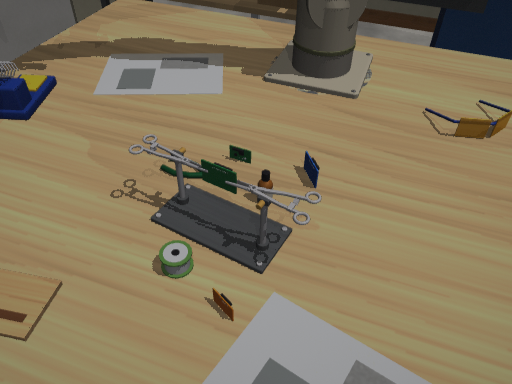

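View pics/top0.png

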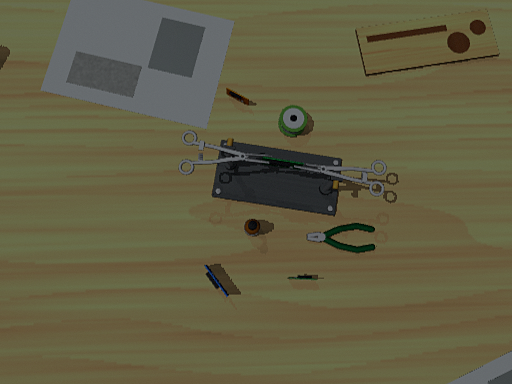

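The top view shows the left forceps' rings at about (190,137) (far, fixed) and (186,167) (near, free). The right rings are at about (378,168) (far, free) and (376,188) (near, fixed). The plate is around (277,178), the reel at (293,120), the bottle at (253,227) and the cutters at (345,238).

```bash
python3 - <<'E'
from h import *
import pickle
d=pickle.load(open("top.pkl","rb")); p=d["pixels"]; P=pts(d)
m=(P[...,2]>0.095)&(P[...,2]<0.125)&(d["range_z"]>0)
R={}
for n,(u,v) in dict(Lfix=(190,137),Lfree=(186,167),Rfree=(378,168),Rfix=(376,188)).items():
    ys,xs=np.nonzero(m[v-11:v+12,u-11:u+12]); 
    g=cv2.cvtColor(p,cv2.COLOR_BGR2GRAY)[v-14:v+15,u-14:u+15]; g=cv2.resize(g,None,fx=6,fy=6,interpolation=cv2.INTER_CUBIC)
    c=cv2.HoughCircles(g,cv2.HOUGH_GRADIENT,1,200,param1=80,param2=10,minRadius=30,maxRadius=60)
    cc=c[0,0] if c is not None else None
    U,V=((cc[0]+.5)/6-.5+u-14,(cc[1]+.5)/6-.5+v-14) if cc is not None else (u,v)
    R[n]=onplane(d,U,V,.11); print(n,len(xs),np.round((U,V),1),cc[2]/6 if cc is not None else 0,R[n].round(4), 'r m',cc[2]/6*0.65/d["f"], np.median(P[v-11:v+12,u-11:u+12,2][m[v-11:v+12,u-11:u+12]]) if len(xs) else 0)
# stand frame from fixed rings: (16,142),( -16,-142)
a,b=R["Lfix"],R["Rfix"]; dv=(a-b)[:2]; yaw=np.arctan2(dv[1],dv[0])-np.arctan2(284,32)
print("len",np.linalg.norm(dv),"yaw",yaw,np.degrees(yaw),"centre",(a+b)/2)
print("L gap",np.linalg.norm(R["Lfix"]-R["Lfree"]),"R gap",np.linalg.norm(R["Rfix"]-R["Rfree"]))
# plate check
g=cv2.cvtColor(p,cv2.COLOR_BGR2GRAY)
for u,v in[(219,142),(341,158),(335,214),(213,196)]: print(onplane(d,u,v,.008).round(3))
# tall stuff
for n,(u,v) in dict(reel=(293,120),bottle=(253,227),board=(285,161)).items(): print(n,P[v,u].round(3))
s=np.concatenate([cv2.resize(p[120:200,165:245],None,fx=5,fy=5,interpolation=2),cv2.resize(p[140:220,320:400],None,fx=5,fy=5,interpolation=2)],1)
cv2.imwrite("pics/rings.png",s)
E
```

```text
Lfix 154 [189.5 136.8] 6.1 [0.6325 0.1178 0.11  ] r m 0.008808151478438506 0.11084190410865435
Lfree 142 [186.3 167. ] 6.1 [0.587  0.1223 0.11  ] r m 0.008808151478438506 0.11089441701112124
Rfree 145 [377.7 167.5] 7.2999997 [ 0.5817 -0.1596  0.11  ] r m 0.010540902137453631 0.110629023977168
Rfix 151 [375.8 187.8] 6.883333 [ 0.5512 -0.1548  0.11  ] r m 0.009939253103290014 0.11076768105964863
len 0.28443803636517934 yaw -0.17747778094369782 -10.168727805421234 centre [ 0.59186492 -0.01847345  0.11      ]
L gap 0.045754117682093434 R gap 0.030889979334277926
[0.653 0.079 0.008]
[ 0.622 -0.129  0.008]
[ 0.525 -0.114  0.008]
[0.56  0.09  0.008]
reel [ 0.684 -0.047  0.029]
bottle [0.502 0.026 0.06 ]
board [ 0.59  -0.021  0.127]
```

View pics/rings.png

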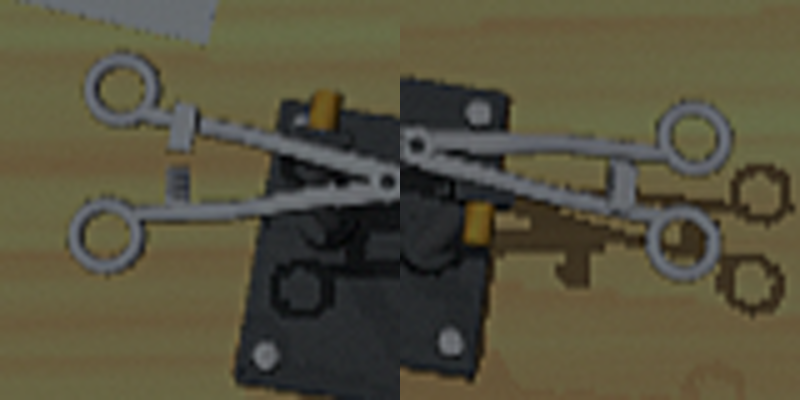

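The rings' heights (110.8 mm), the gaps (45.8 and 30.9 mm) and the fixed-ring distance (284.4 mm against 285.8 mm) all agree with the description. I turn the tool square to the world axes, shut the fingers and travel to the robot's side of the left free ring.

```bash
python3 -m inch '[[[0,0,0.113,0,0,0,0],[0,0,0.113,0,0,0,0],[0,0,0.113,0,0,0,0],[0,0,0.113,0,0,0,0],[0,0,0,1.1,-2.8,0,0],[0,0,0,1.1,-2.8,0,0],[0,0,0,1.1,-2.8,0,0],[0,0,0,1.1,-2.8,0,0]]]'
```

```text
time: 0.77
eef_pos: [0.3171, -0.4488, 0.2308]
tool_rot: [-0.0, 1.0, -0.0, -0.0]
ft_force: [-0.1, -0.6, 1.3]
opening: 0.004
grasp_force: 0.0
```

```bash
python3 -m inch '[[[0,0,0,1.4,-3.5,0,0],[0,0,0,1.4,-3.5,0,0],[0,0,0,1.4,-3.5,0,0],[0,0,0,1.4,-3.5,0,0],[0,0,0,1.4,-3.5,0,0],[0,0,0,1.4,-3.5,0,0],[0,0,0,1.4,-3.5,0,0],[0,0,0,1.4,-3.5,0,0]]]'; python3 -m inch '[[[0,0,0,1.4,-3.5,0,0],[0,0,0,1.4,-3.5,0,0],[0,0,0,1.4,-3.5,0,0],[0,0,0,1.4,-3.5,0,0],[0,0,0,1.4,-3.5,0,0],[0,0,0,1.4,-3.5,0,0],[0,0,0,1.4,-3.5,0,0],[0,0,0,0,0,0,0]]]'
```

```text
time: 1.43
eef_pos: [0.4291, -0.1685, 0.2312]
tool_rot: [0.0, 1.0, -0.0, -0.0]
ft_force: [-0.6, -0.0, 0.0]
opening: -0.0
grasp_force: 0.0
time: 2.1
eef_pos: [0.5275, 0.0826, 0.2311]
tool_rot: [-0.002, 1.0, 0.004, 0.0]
ft_force: [-1.1, 1.1, 0.3]
opening: 0.0
grasp_force: 0.0
```

```bash
python3 -m inch '[[[0,0,0,0.9,-2.3,0,0],[0,0,0,0.9,-2.3,0,0],[0,0,0,0,0,2.6,0],[0,0,0,0,0,2.6,0],[0,0,0,0,0,2.6,0],[0,0,0,0,0,2.6,0],[0,0,0,0,0,2.6,0],[0,0,0,0,0,0,0]]]'
python3 - <<'E'
from h import *
d=cap("top"); o=ctrl.get_obs(); print(o["eef_pos"],o["ft_force"])
p=d["pixels"]; s=cv2.resize(p[110:230,140:260],None,fx=5,fy=5,interpolation=2); cv2.imwrite("pics/pre.png",s)
E
```

```text
time: 2.77
eef_pos: [0.5419, 0.1195, 0.0962]
tool_rot: [0.001, 1.0, -0.0, -0.004]
ft_force: [-1.1, -0.3, 0.4]
opening: -0.001
grasp_force: 0.0
[0.54318856 0.12005635 0.09910394] [-0.61679614  0.02388682  1.1553396 ]
```

View pics/pre.png

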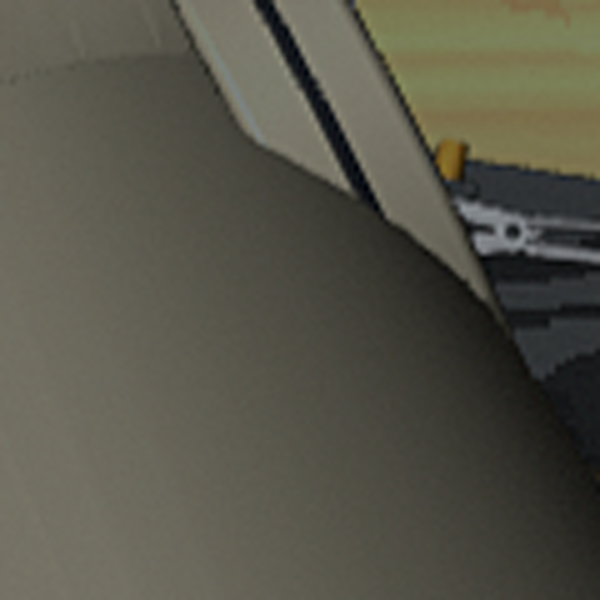

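The arm hides the left rings in the top view; only the pivot shows, at crop pixel (513,232). So I go on by force: 8 mm to the left, then forward to just before the expected contact at x ≈ 0.564.

```bash
python3 -m inch '[[[0,0,0,0,-0.8,0,0],[0,0,0,0.3,0,0,0],[0,0,0,0.3,0,0,0],[0,0,0,0.3,0,0,0],[0,0,0,0.3,0,0,0],[0,0,0,0.2,0,0,0],[0,0,0,0,0,0,0],[0,0,0,0,0,0,0]]]'
python3 - <<'E'
from h import *
d=cap("scene"); o=ctrl.get_obs(); print(o["eef_pos"],o["ft_force"])
p=d["pixels"]; s=cv2.resize(p[100:220,80:240],None,fx=5,fy=5,interpolation=2); cv2.imwrite("pics/pre2.png",s)
E
```

```text
time: 3.48
eef_pos: [0.5591, 0.1285, 0.1013]
tool_rot: [0.0, 1.0, -0.0, -0.0]
ft_force: [0.1, -0.4, -0.6]
opening: -0.001
grasp_force: 0.0
[0.55898872 0.12856358 0.10128507] [-0.44185869  0.65566747 -0.21930594]
```

View pics/pre2.png

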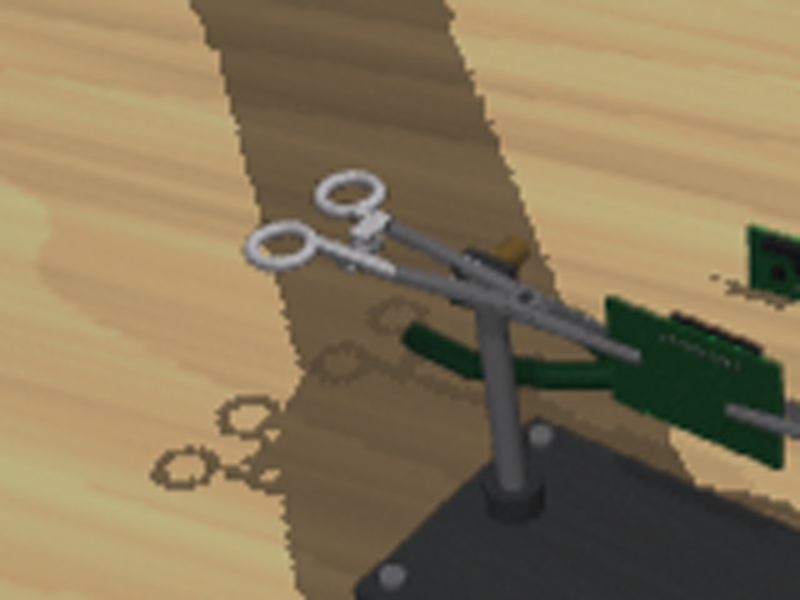

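I cropped the wrong pair: this camera looks from the far side, so these are the right-hand forceps, locked, with the free ring at crop (283,245). Going on by force.

```bash
python3 -m inch '[[[0,0,0,0.1,0,0,0],[0,0,0,0.1,0,0,0],[0,0,0,0.1,0,0,0],[0,0,0,0.1,0,0,0],[0,0,0,0.1,0,0,0],[0,0,0,0.1,0,0,0],[0,0,0,0.1,0,0,0],[0,0,0,0,0,0,0]]]'; python3 -m inch '[[[0,0,0,0.1,0,0,0],[0,0,0,0.1,0,0,0],[0,0,0,0.1,0,0,0],[0,0,0,0.1,0,0,0],[0,0,0,0,0,0,0],[0,0,0,0,0,0,0],[0,0,0,0,0,0,0],[0,0,0,0,0,0,0]]]'
python3 - <<'E'
from h import *
d=cap("scene"); o=ctrl.get_obs(); print(o["eef_pos"],o["ft_force"])
print([proj(d,x) for x in [(.5870,.1223,.11),(.5817,-.1596,.11)]])
p=d["pixels"]; s=cv2.resize(p[140:260,220:380],None,fx=5,fy=5,interpolation=2); cv2.imwrite("pics/c1.png",s)
E
```

```text
time: 4.2
eef_pos: [0.5662, 0.1286, 0.1013]
tool_rot: [0.0, 1.0, -0.0, 0.0]
ft_force: [-0.4, -0.4, -0.4]
opening: -0.001
grasp_force: 0.0
time: 4.87
eef_pos: [0.57, 0.1286, 0.1013]
tool_rot: [0.0, 1.0, -0.0, 0.0]
ft_force: [-0.5, 0.1, 0.6]
opening: 0.001
grasp_force: 0.3
[0.57002119 0.12863106 0.10132164] [-1.06108752  0.2969615   0.05539769]
[(np.float64(313.3521616237265), np.float64(196.41146598399956)), (np.float64(137.6498846855851), np.float64(148.58700633062546))]
```

View pics/c1.png

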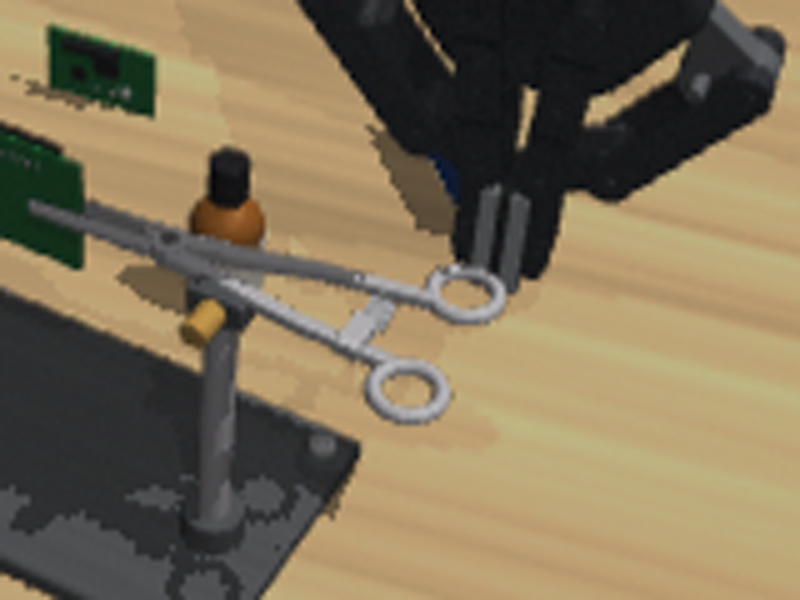

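The fingers (tips at crop (500,275)) stand behind the free ring (467,293) and just touch it. I push on to the point where the jaws should meet the board, then in 1 mm steps.

```bash
python3 -m inch '[[[0,0,0,0.1,0,0,0],[0,0,0,0.1,0,0,0],[0,0,0,0.1,0,0,0],[0,0,0,0.1,0,0,0],[0,0,0,0.1,0,0,0],[0,0,0,0,0,0,0],[0,0,0,0,0,0,0],[0,0,0,0,0,0,0]]]'; python3 -m inch '[[[0,0,0,0.1,0,0,0],[0,0,0,0.1,0,0,0],[0,0,0,0,0,0,0],[0,0,0,0,0,0,0],[0,0,0,0,0,0,0],[0,0,0,0,0,0,0],[0,0,0,0,0,0,0],[0,0,0,0,0,0,0]]]'
```

```text
time: 5.58
eef_pos: [0.5751, 0.1286, 0.1013]
tool_rot: [0.0, 1.0, -0.0, 0.0]
ft_force: [-0.5, 0.6, -0.3]
opening: -0.003
grasp_force: 0.4
time: 6.25
eef_pos: [0.577, 0.1286, 0.1013]
tool_rot: [0.0, 1.0, -0.0, 0.0]
ft_force: [-0.8, -0.5, -0.5]
opening: -0.002
grasp_force: 0.4
```

```bash
python3 -m inch '[[[0,0,0,0.05,0,0,0],[0,0,0,0.05,0,0,0],[0,0,0,0,0,0,0],[0,0,0,0,0,0,0],[0,0,0,0,0,0,0],[0,0,0,0,0,0,0],[0,0,0,0,0,0,0],[0,0,0,0,0,0,0]]]' | grep -E 'eef|ft'; python3 -m inch '[[[0,0,0,0.05,0,0,0],[0,0,0,0.05,0,0,0],[0,0,0,0,0,0,0],[0,0,0,0,0,0,0],[0,0,0,0,0,0,0],[0,0,0,0,0,0,0],[0,0,0,0,0,0,0],[0,0,0,0,0,0,0]]]' | grep -E 'eef|ft'
```

```text
eef_pos: [0.578, 0.1287, 0.1013]
ft_force: [0.3, -0.0, 0.3]
eef_pos: [0.579, 0.1286, 0.1013]
ft_force: [-1.8, 0.5, 0.2]
```

```bash
python3 - <<'E'
from h import *
d=cap("scene"); print(ctrl.get_obs()["ft_force"])
p=d["pixels"]; s=cv2.resize(p[140:260,220:380],None,fx=5,fy=5,interpolation=2); cv2.imwrite("pics/c2.png",s)
E
```

```text
[-2.7608904   1.12971666  1.04088467]
```

View pics/c2.png

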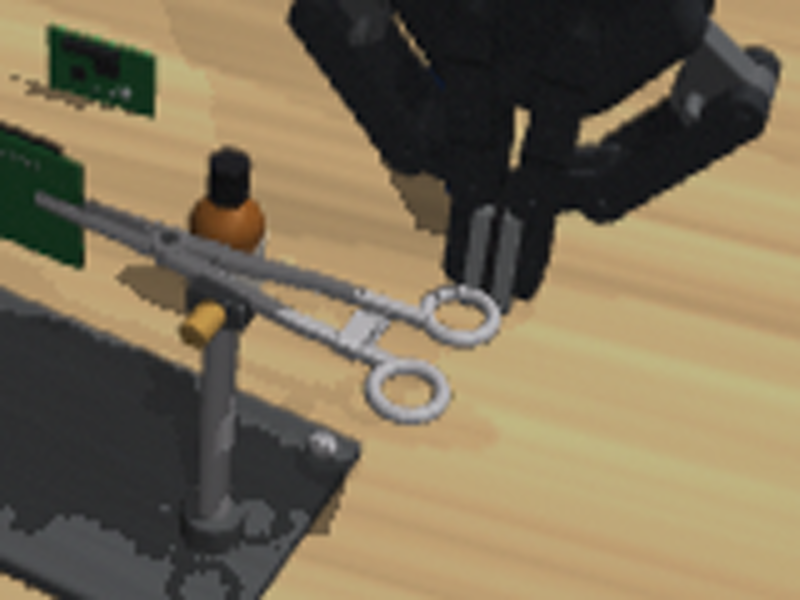

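The free ring has swung in (crop (461,316), fixed ring (408,390)) and the push is starting to rise. From here I take 1 mm steps and average a few force readings at each one.

```bash
cat > f.py <<'E'
from h import *
F=[]
for i in range(5): ctrl.get_image("scene"); F.append(ctrl.get_obs()["ft_force"])
o=ctrl.get_obs(); print(round(o["time"],2),np.round(o["eef_pos"],4),"F",np.mean(F,0).round(2),"sd",np.std(F,0).round(2))
E
python3 f.py; python3 -m inch '[[[0,0,0,0.05,0,0,0],[0,0,0,0.05,0,0,0],[0,0,0,0,0,0,0],[0,0,0,0,0,0,0],[0,0,0,0,0,0,0],[0,0,0,0,0,0,0],[0,0,0,0,0,0,0],[0,0,0,0,0,0,0]]]' | grep ft; python3 f.py;  python3 -m inch '[[[0,0,0,0.05,0,0,0],[0,0,0,0.05,0,0,0],[0,0,0,0,0,0,0],[0,0,0,0,0,0,0],[0,0,0,0,0,0,0],[0,0,0,0,0,0,0],[0,0,0,0,0,0,0],[0,0,0,0,0,0,0]]]' | grep ft; python3 f.py
```

```text
7.88 [0.579  0.1286 0.1013] F [-2.92  0.88 -0.06] sd [0.15 0.53 0.54]
ft_force: [-4.8, 1.0, -0.6]
8.8 [0.58   0.1287 0.1013] F [-3.43  1.28  0.01] sd [0.37 0.66 0.39]
ft_force: [-5.4, 1.7, -0.8]
9.72 [0.5809 0.1287 0.1012] F [-4.85  1.57 -0.6 ] sd [0.62 0.18 0.44]
```

```bash
python3 -m inch '[[[0,0,0,0.05,0,0,0],[0,0,0,0.05,0,0,0],[0,0,0,0,0,0,0],[0,0,0,0,0,0,0],[0,0,0,0,0,0,0],[0,0,0,0,0,0,0],[0,0,0,0,0,0,0],[0,0,0,0,0,0,0]]]' | grep ft; python3 f.py
```

```text
ft_force: [-4.7, 1.7, -1.5]
10.63 [0.5815 0.1288 0.101 ] F [-6.2   1.91 -0.34] sd [0.61 0.51 0.34]
```

```bash
python3 -m inch '[[[0,0,0,0.05,0,0,0],[0,0,0,0.05,0,0,0],[0,0,0,0,0,0,0],[0,0,0,0,0,0,0],[0,0,0,0,0,0,0],[0,0,0,0,0,0,0],[0,0,0,0,0,0,0],[0,0,0,0,0,0,0]]]' | grep ft; python3 f.py
```

```text
ft_force: [-7.0, 1.2, -2.2]
11.55 [0.5821 0.1288 0.1008] F [-7.11  1.77 -1.36] sd [0.55 0.41 0.45]
```

```bash
python3 -m inch '[[[0,0,0,0.05,0,0,0],[0,0,0,0.05,0,0,0],[0,0,0,0,0,0,0],[0,0,0,0,0,0,0],[0,0,0,0,0,0,0],[0,0,0,0,0,0,0],[0,0,0,0,0,0,0],[0,0,0,0,0,0,0]]]' | grep ft; python3 f.py
```

```text
ft_force: [-9.1, 1.0, -0.7]
12.47 [0.5826 0.1289 0.1005] F [-8.78  1.98 -1.37] sd [0.49 0.48 0.35]
```

```bash
python3 -m inch '[[[0,0,0,0.05,0,0,0],[0,0,0,0.05,0,0,0],[0,0,0,0,0,0,0],[0,0,0,0,0,0,0],[0,0,0,0,0,0,0],[0,0,0,0,0,0,0],[0,0,0,0,0,0,0],[0,0,0,0,0,0,0]]]' | grep ft; python3 f.py
```

```text
ft_force: [-10.1, 1.5, -1.3]
13.38 [0.5831 0.1289 0.1003] F [-10.39   2.11  -1.55] sd [0.51 0.35 0.58]
```

```bash
python3 - <<'E'
from h import *
d=cap("scene"); import pickle; pickle.dump(d,open("s2.pkl","wb"))
p=d["pixels"]; s=cv2.resize(p[170:230,270:350],None,fx=10,fy=10,interpolation=2); cv2.imwrite("pics/c3.png",s)
E
```

```text
(no output)
```

View pics/c3.png

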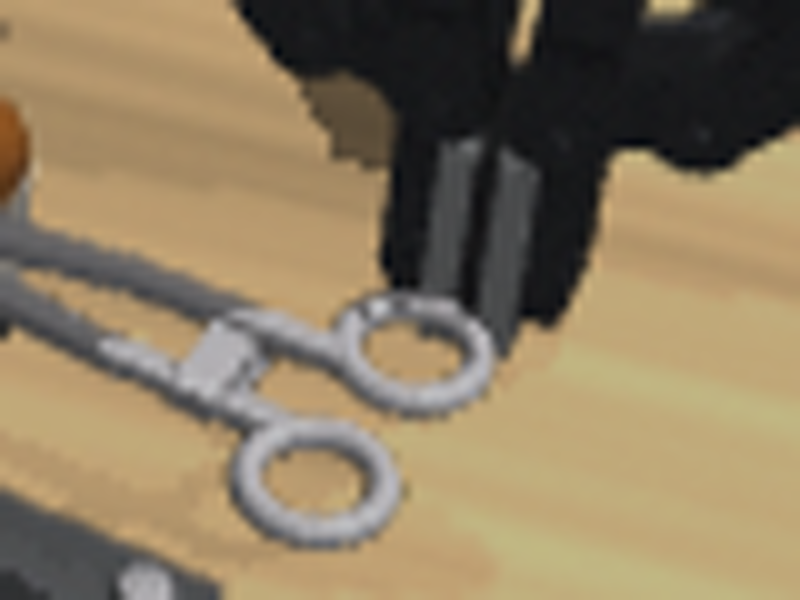

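The free ring is at crop (415,352), i.e. pixel (311,204.8), and the fixed one at (318,482), i.e. (301.4,217.7). The fingertip bears on the free ring's rear edge and nothing else. Next, the gap.

```bash
python3 - <<'E'
from h import *
import pickle
d=pickle.load(open("s2.pkl","rb"))
a=onplane(d,311.05,204.75,.11);b=onplane(d,301.35,217.75,.11);print(a,b,np.linalg.norm(a-b))
E
```

```text
[0.6041317  0.12356487 0.11      ] [0.63242114 0.11792951 0.11      ] 0.028845272926508014
```

```bash
python3 -m inch '[[[0,0,0,0.03,0,0,0],[0,0,0,0.03,0,0,0],[0,0,0,0,0,0,0],[0,0,0,0,0,0,0],[0,0,0,0,0,0,0],[0,0,0,0,0,0,0],[0,0,0,0,0,0,0],[0,0,0,0,0,0,0]]]' | grep ft; python3 f.py
```

```text
ft_force: [-11.0, 2.0, -2.2]
14.35 [0.5834 0.1289 0.1001] F [-11.55   2.31  -1.77] sd [0.46 0.44 0.4 ]
```

```bash
python3 -m inch '[[[0,0,0,0.03,0,0,0],[0,0,0,0.03,0,0,0],[0,0,0,0,0,0,0],[0,0,0,0,0,0,0],[0,0,0,0,0,0,0],[0,0,0,0,0,0,0],[0,0,0,0,0,0,0],[0,0,0,0,0,0,0]]]' | grep ft; python3 f.py
```

```text
ft_force: [-9.3, 1.7, -0.1]
15.27 [0.585  0.1288 0.1007] F [-8.42  1.9  -0.8 ] sd [0.39 0.29 0.25]
```

That is the first click: the push dropped from 11.5 to 8.4 N and the ring jumped 1.6 mm. I back off, lift and check the lock with the top camera while travelling right.

```bash
python3 -m inch '[[[0,0,0,-0.2,0,0,0],[0,0,0,-0.4,0,0,0],[0,0,0,-0.7,0,0,0],[0,0,0,-0.7,0,0,0],[0,0,0,0,0,-3,0],[0,0,0,0,0,-3.5,0],[0,0,0,0,0,-3.5,0],[0,0,0,0,0,0,0]]]'; python3 -m inch '[[[0,0,0,0.5,3.6,0,0],[0,0,0,0.5,3.6,0,0],[0,0,0,0.5,3.6,0,0],[0,0,0,0.5,3.6,0,0],[0,0,0,0.5,3.6,0,0],[0,0,0,0.5,3.6,0,0],[0,0,0,0.5,3.6,0,0],[0,0,0,0.5,3.6,0,0]]]'
python3 - <<'E'
from h import *
import pickle
d=cap("top"); s=cap("scene"); print(ctrl.get_obs()["eef_pos"])
pickle.dump((d,s),open("m.pkl","wb"))
# left rings in top
p=d["pixels"]
cv2.imwrite("pics/m.png",np.concatenate([cv2.resize(p[115:185,165:305],None,fx=5,fy=5,interpolation=2)[:, :700],cv2.resize(s["pixels"][130:190,115:255],None,fx=5,fy=5,interpolation=2)[:250]],0))
E
```

```text
time: 15.93
eef_pos: [0.5689, 0.1298, 0.2088]
tool_rot: [-0.001, 1.0, -0.0, 0.005]
ft_force: [1.6, 0.6, 0.4]
opening: 0.001
grasp_force: 0.0
time: 16.6
eef_pos: [0.606, -0.1614, 0.2017]
tool_rot: [0.0, 1.0, -0.0, 0.001]
ft_force: [1.5, -0.0, 0.1]
opening: 0.0
grasp_force: 0.0
[ 0.60530235 -0.16782253  0.2007968 ]
```

View pics/m.png

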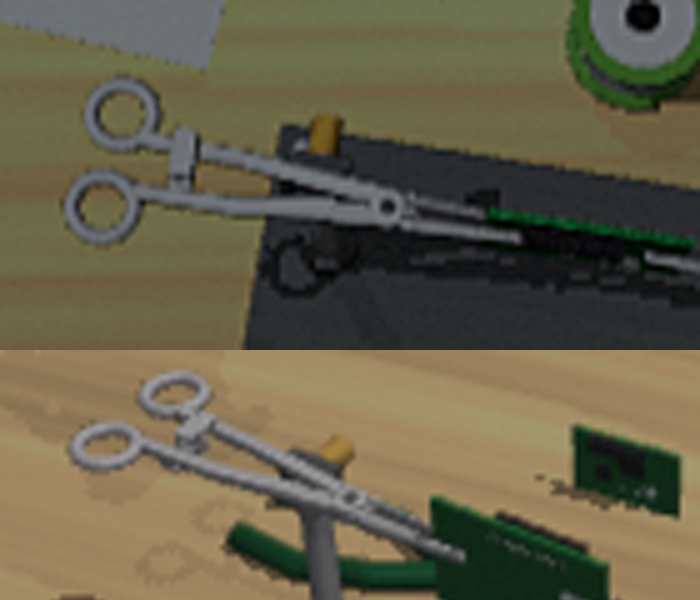

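The left forceps stay locked: top crop rings at (122,113) and (102,207), a gap of 28.9 mm, with the bar bridged and the board in place. The right pair is still locked with its free ring at lower-crop (106,446), which puts it at (0.582,-0.161). I move over it, 5 mm outward, and descend.

```bash
python3 -m inch '[[[0,0,0,-0.9,-0.1,0,0],[0,0,0,-0.9,-0.1,0,0],[0,0,0,0,0,2.5,0],[0,0,0,0,0,2.5,0],[0,0,0,0,0,2.0,0],[0,0,0,0,0,1.0,0],[0,0,0,0,0,0,0],[0,0,0,0,0,0,0]]]'; python3 f.py
```

```text
time: 17.37
eef_pos: [0.5882, -0.1571, 0.1219]
tool_rot: [0.0, 1.0, 0.0, 0.0]
ft_force: [0.0, -0.6, 0.1]
opening: -0.0
grasp_force: 0.0
17.62 [ 0.5888 -0.1575  0.1226] F [ 0.04 -0.08 -0.15] sd [0.22 0.33 0.63]
```

```bash
python3 -m inch '[[[0,0,0,-0.1,0.8,0,0],[0,0,0,0,0,0,0],[0,0,0,0,0,0.3,0],[0,0,0,0,0,0.3,0],[0,0,0,0,0,0.3,0],[0,0,0,0,0,0,0],[0,0,0,0,0,0,0],[0,0,0,0,0,0,0]]]'|grep -E 'eef|ft'; python3 f.py; python3 -m inch '[[[0,0,0,0,0,0.05,0],[0,0,0,0,0,0.05,0],[0,0,0,0,0,0.05,0],[0,0,0,0,0,0.05,0],[0,0,0,0,0,0,0],[0,0,0,0,0,0,0],[0,0,0,0,0,0,0],[0,0,0,0,0,0,0]]]'|grep -E 'eef|ft'; python3 f.py
```

```text
eef_pos: [0.5872, -0.1652, 0.1123]
ft_force: [0.2, -0.5, -1.0]
18.53 [ 0.5872 -0.1653  0.1124] F [0.12 0.39 0.35] sd [0.36 0.34 0.53]
eef_pos: [0.5874, -0.1654, 0.1105]
ft_force: [0.5, -0.1, 3.1]
19.45 [ 0.5873 -0.1654  0.1104] F [1.66 0.23 2.67] sd [0.26 0.38 0.25]
```

```bash
python3 -m inch '[[[0,0,0,0,0,0.05,0],[0,0,0,0,0,0.05,0],[0,0,0,0,0,0.05,0],[0,0,0,0,0,0,0],[0,0,0,0,0,0,0],[0,0,0,0,0,0,0],[0,0,0,0,0,0,0],[0,0,0,0,0,0,0]]]'|grep -E 'eef|ft'; python3 f.py
```

```text
eef_pos: [0.5873, -0.1654, 0.1089]
ft_force: [1.4, 0.9, 4.3]
20.37 [ 0.5872 -0.1654  0.1089] F [ 1.91 -0.43  4.5 ] sd [0.71 0.4  0.14]
```

```bash
python3 -m inch '[[[0,0,0,0,0,0.05,0],[0,0,0,0,0,0.05,0],[0,0,0,0.1,0,0,0],[0,0,0,0.1,0,0,0],[0,0,0,0.1,0,0,0],[0,0,0,0.1,0,0,0],[0,0,0,0.1,0,0,0],[0,0,0,0.1,0,0,0]]]'|grep -E 'eef|ft'; python3 f.py
python3 - <<'E'
from h import *
d=cap("scene"); p=d["pixels"]; cv2.imwrite("pics/r1.png",cv2.resize(p[100:190,90:230],None,fx=5,fy=5,interpolation=2))
E
```

```text
eef_pos: [0.5931, -0.165, 0.1078]
ft_force: [0.3, 0.8, 5.9]
21.28 [ 0.5931 -0.1649  0.1078] F [0.47 1.12 5.32] sd [0.37 0.69 0.38]
```

View pics/r1.png

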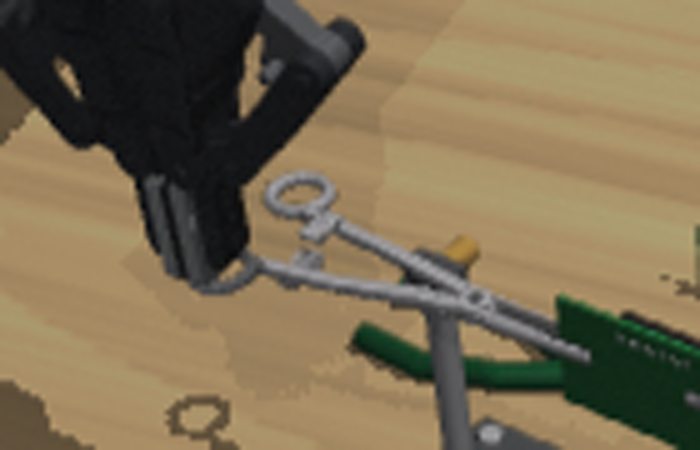

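The ratchet has let go: the bars at crop (310,265) and (318,228) are apart, and the free ring at (225,270) follows the finger outward. I ease further out, then lift clear.

```bash
python3 -m inch '[[[0,0,0,0.15,0,0,0],[0,0,0,0.15,0,0,0],[0,0,0,0.15,0,0,0],[0,0,0,0.15,0,0,0],[0,0,0,0.15,0,0,0],[0,0,0,0.1,0,-0.1,0],[0,0,0,0.1,0,-0.2,0],[0,0,0,0,0,-0.3,0]]]'; python3 -m inch '[[[0,0,0,0,0,-0.5,0],[0,0,0,0,0,-2,0],[0,0,0,0,0,-3,0],[0,0,0,0,0,-3,0],[0,0,0,1,3,0,0],[0,0,0,1,3,0,0],[0,0,0,0,3,0,0],[0,0,0,0,0,0,0]]]'
python3 - <<'E'
from h import *
import pickle
d=cap("top"); o=ctrl.get_obs(); print(o["time"],o["eef_pos"])
P=pts(d); p=d["pixels"]; d0=pickle.load(open("top.pkl","rb")); P0=pts(d0)
for n,D,Q in(("0",d0,P0),("now",d,P)):
    m=(Q[...,2]>.1)&(Q[...,2]<.12)&(D["range_z"]>0)
    # handle widths: mask points outboard of the rings' jaw-side, split in x
    for side,sel in(("L",(Q[...,1]>.105)&(Q[...,1]<.14)),("R",(Q[...,1]<-.142)&(Q[...,1]>-.185))):
        k=m&sel&(Q[...,0]>.5)&(Q[...,0]<.68); x=Q[k][:,:2].astype(np.float32)
        _,_,c=cv2.kmeans(x,2,None,(3,50,1e-6),5,cv2.KMEANS_PP_CENTERS); print(n,side,len(x),c.round(4).tolist(),np.linalg.norm(c[0]-c[1]).round(4))
    hb=(Q[...,2]>.114)&(Q[...,2]<.16)&(abs(Q[...,0]-.59)<.05)&(Q[...,1]<.03)&(Q[...,1]>-.07); b=Q[hb]; print(n,"board",len(b),np.median(b,0).round(4),np.ptp(b,0).round(3))
df=cv2.absdiff(p,d0["pixels"]).max(2)>50
for n,(u,v) in dict(reel=(293,120),bottle=(253,227),cutters=(345,238)).items(): print(n,df[v-20:v+21,u-30:u+31].sum())
E
```

```text
time: 22.0
eef_pos: [0.602, -0.1654, 0.1131]
tool_rot: [-0.0, 1.0, -0.0, -0.001]
ft_force: [0.5, -0.2, 0.1]
opening: -0.002
grasp_force: 0.0
time: 22.67
eef_pos: [0.621, -0.2633, 0.1981]
tool_rot: [0.002, 1.0, -0.004, -0.001]
ft_force: [-0.3, -1.8, -0.1]
opening: -0.005
grasp_force: 0.0
22.7167 [ 0.6213566  -0.25978597  0.19799991]
0 L 286 [[0.588699996471405, 0.11999999731779099], [0.6294999718666077, 0.11710000038146973]] 0.0409
0 R 281 [[0.5810999870300293, -0.1581999957561493], [0.5512999892234802, -0.15399999916553497]] 0.0301
0 board 215 [ 0.5884 -0.0148  0.124 ] [0.02  0.072 0.014]
now L 277 [[0.603600025177002, 0.12160000205039978], [0.6295999884605408, 0.11720000207424164]] 0.0264
now R 276 [[0.5927000045776367, -0.15690000355243683], [0.5511999726295471, -0.15410000085830688]] 0.0416
now board 220 [ 0.588  -0.0151  0.1238] [0.019 0.083 0.014]
reel 0
bottle 0
cutters 0
```

The left pair is locked, the right pair is open (its gap grew by 11.5 mm), and the board and bystanders have not moved. Handing in.

```bash
python3 -c "
from workcell import ctrl
print(ctrl.hand_in())"
```

```text
the job is handed in; nothing more can be done
None
```

The left forceps are locked on the first tooth (one click felt), the right forceps were then released and have sprung open, and the board, reel, bottle and cutters show no movement; I handed the job in at about 23 s.

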